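Dock the pill organiser in its retaining bracket

TASK

Dock the pill organiser: lay it flat in front of the shelf bracket, slide its toe in under the bracket's roof, and push it fully home, pressing firmly (about 10 N) against the hidden stop for a moment so that the bracket's pin has dropped into the toe's window. Be gentle: never push the organiser against the bracket with more than 16 N. Leave the organiser standing flat and let go of it, and do not disturb the colander, jug, clip or spatula.

Things in the scene. Friction and masses are not known exactly. Their poses are not given: they have to be found in the camera images.
- organiser_center (a point): centre of the white pill organiser's case, 16 mm above its underside: a loose box standing on the green board (z = 0), 110 long (its x) x 36 wide (its y) x 32 high, seven clear flaps on top (shut, immovable), 0.11 to 0.23 kg. x points to the toe, z up. Grip it across its 36 mm width. From its +x end, level with the underside, sticks out a flat tongue, the toe
- toe_tip (a point): middle of the toe's front edge, 4 mm above the underside, 125 mm ahead of the case's centre (organiser's x); same axes. The toe is 70 long, 26 wide, 8 high; its last 10 mm slope on top down to 3.5 mm high. A square window 12 x 12 mm goes right through it, centred 30 mm back from the tip
- bracket: aluminium retaining bracket screwed to the board, 64 long, 76 wide over its flanges, 16 high. Origin on the board, middle of the mouth; x points level into the pocket, the way the toe slides in; z up. Pocket 28 wide (1 mm beside the toe each side), 10 high. In front of the mouth two unroofed cheeks, 16 high, flare out to 42 mm apart at x = -14 mm
- roof (a point): middle of the bracket's roof top, 32 mm past the mouth, 16 mm above the board; axes as the bracket. The roof covers the pocket from 0 to 64 mm past the mouth. Under it is a hidden rigid stop, 36 to 54 mm past the mouth, set differently each time: the toe is home when its tip bears on the stop, to be found by feel. The case is then still 16 to 34 mm before the mouth
- pin (a joint): height in m (noisy) of the brass spring pin, 8 mm across with a 13 mm cap 27 mm above the board, in a slot in the roof 30 mm before the stop. 0 = down, also before the toe reaches it. The toe's slope lifts it to 0.004 (1 to 4 N against the slide); it drops to 0 into the window in the last 2 to 3 mm before the stop
- colander: stainless steel colander, 180 across, 85 high, with two loop handles; origin under its centre; leave alone
- jug: white ceramic jug, 92 across, 140 high, handle to its +y; origin under its centre; leave alone
- clip: blue spring clip lying flat, 70 long (x) x 26 x 14 high; origin under its centre; leave alone
- spatula: wooden spatula lying flat, 280 long along its x, blade 54 wide at +x, 8 thick; origin under its middle; leave alone
Things that resemble listed ones, but are neither listed nor needed, are in the scene too. Of the things shaped like the part that bears organiser_center, the white one is meant.

How it is judged:
By the outcome, as a careful person would: the job done as asked, in the order asked, and still so for the second after the job is handed in, with the robot touching nothing.
It also fails if it takes over 43 s, if anything falls off the work surface, if the arm or the gripper's body presses on something with over 40 N, if the wrist force passes 120 N, or if a joint passes its speed limit or range.

ROBOT

A 6-joint arm with a two-finger parallel gripper is mounted at the origin on the work surface. World frame = base frame: x ahead of the robot, y to its left, z up, the work surface at z = 0. Lengths are in mm, angles in rad, forces in N, time in s.
With the tool pointing down it reaches from about 325 to 900 mm from the base axis. Payload 3.5 kg.
Tool frame: the origin (TCP) lies at the very end of the fingers, on their centre line; the grasp point (between the pads) lies 19 mm behind it (env.hold_point_z is the z of the grasp point in the tool frame, in mm); z points along the fingers, y is the line along which they close (so a half turn about z gives the same grasp; the last joint's range is limited). The gripper opens to 85 mm and grips with 20 to 120 N. Pads are 22 mm wide; open, the fingers measure 114 mm over their backs; the gripper's body (76 mm by 85 mm) begins 54 mm behind the grasp point. The pads swing forward as they close: fully open they stand 13 mm farther back than shut.
Start: joints at [1.113, 0.276, -0.026, 1.268, 0, 1.467], TCP at [217.133, 586.067, 200.913] pointing down, gripper open.
Joint ranges: [-3.12, 3.12], [-0.85, 1.88], [-1.08, 1.24], [-1.95, 2.15], [-1.57, 1.53], [-3.14, 3.14]. Speed limits (rad/s): [2.57, 2.57, 3.14, 3.14, 3.14, 3.14].

INTERFACE

Orientations are given as a unit quaternion [x, y, z, w].
In Python, from workcell import env gives the robot as it stands.
- The arm moves only by the tool apply_moves, never from a script. Its argument "steps" is a list of rows, each a list of 2 entries, a list of its own where there are three numbers: the shift along the tool's x, y, z in cm, then the turn about the tool's z in degrees. A call has 1 to 8 rows; each row is the pose to reach, as a shift and turn from the pose commanded when the call began, along the tool's axes at that moment; what a row does not reach only later rows make up. A row lasts 1/8 s, in which the tool goes at most 62.5 mm and 10.7 degrees, less where a joint would pass 70% of its speed; a pose out of reach is approached as far as the arm can. A call with a gripper value outside its range is refused whole. "claw" is the closure, from 0 (fully open) to 1 (shut), set as the call begins (left out, the last holds). The fingers move at their own pace and stop on an object; "newtons" is the grip in N (left out, the last holds). Time passes only in rows, so rows that repeat a pose let the fingers close. It gives the time, the measured TCP pose, the force, the opening and the grip force at its end, in the units of the state.
- env.observe(): the state, without advancing time (a new reading comes with each control period).
- env.read_camera(name): name is "side" or "top" or "wrist"; returns a dict with "img" (420x560x3 uint8, blue, green, red), "z_map" (420x560 float32, mm along the optical axis (not along the pixel's ray), 0 where there is no reading), "fx", "fy", "cx", "cy" (pixels), "T" (4x4, takes a point from camera to world coordinates). Camera axes: x right, y down, z forward; pixel columns grow to the right and rows downward; lengths in mm; the calibration is good to about 2 mm. A picture is of the moment at which its call begins.
- env.hand_in(): hands the job in; it is judged then, once.
The state is a dict: "time_s": time; "qpos": joint angles; "qd": joint speeds; "joint_efforts": joint torques, N m; "tcp_pos": TCP position; "ee_rot": TCP orientation; "wrist_force": force on the tool from outside, world axes, zero at the start; "wrist_torque": the same for the moment, N m; "grip_width": finger opening in mm; "finger_force": force on a finger pad.
Only numpy, scipy, OpenCV 4.12 (cv2) and the standard library are available. Lean on these libraries where they do the work, as an engineer would, in place of code of your own. Each camera call takes 0.05 s, during which the arm holds its last target. There are 200 camera calls.

## Working session

There is one attempt and no reset: what is moved stays moved. The work goes in short steps, Python scripts to look and compute and a tool call to move; the robot and the scene stay as the last step left them, time stands still between calls to the robot, and variables do not carry over. Pictures are saved under pics/ and viewed, at most 10 in all, crops included, and the job is handed in when it is done.

Besides the shell and the picture viewer there is one more tool, called after "Request:" as name(argument=value, ...) on one line, values as JSON. apply_moves: Moves the arm, as the interface text tells. Its arguments: {"type":"object","properties":{"steps":{"type":"array"},"claw":{"type":"number"},"newtons":{"type":"number"}},"required":["steps"]}

```bash
mkdir -p pics
cat > h.py <<'E'
import numpy as np, cv2, pickle
from workcell import env
def snap(n,f=None):
    c=env.read_camera(n)
    if f: cv2.imwrite('pics/'+f,c['img']); pickle.dump(c,open(f+'.pkl','wb'))
    return c
def ray(c,u,v,z):
    T=np.array(c['T']); d=T[:3,:3]@np.array([(u-c['cx'])/c['fx'],(v-c['cy'])/c['fy'],1]); o=T[:3,3]
    return o+d*(z-o[2])/d[2]
def proj(c,p):
    T=np.array(c['T']); q=T[:3,:3].T@(np.array(p)-T[:3,3]); return c['fx']*q[0]/q[2]+c['cx'],c['fy']*q[1]/q[2]+c['cy']
E
python3 - <<'E'
from h import *
for n in('top','side'):
    c=snap(n,n+'0.png'); print(n,np.round(c['T'],3).tolist(),c['fx'])
s=env.observe(); print(s)
E
```

```text
top [[-0.006, -0.99, 0.142, 413.715], [-1.0, 0.005, -0.011, -63.09], [0.011, -0.142, -0.99, 1268.45], [0.0, 0.0, 0.0, 1.0]] 418.1766763188718
side [[0.673, 0.421, -0.608, 1607.982], [0.74, -0.37, 0.562, -1038.514], [0.012, -0.828, -0.561, 992.11], [0.0, 0.0, 0.0, 1.0]] 543.2001245410439
{'time_s': 0.1, 'qpos': array([ 1.11260938e+00,  2.77100040e-01, -2.77296086e-02,  1.26800611e+00,
       -1.23579842e-05,  1.46739113e+00]), 'qd': array([ 0.00041261, -0.00177768,  0.00420729, -0.00044624, -0.00100935,
       -0.00059731]), 'joint_efforts': array([ 7.65755995e-04, -4.46706820e+01,  2.96128392e+01,  8.41118657e-03,
       -1.06703728e-04, -2.37065706e-06]), 'tcp_pos': array([216.79340534, 585.38352777, 199.85147327]), 'ee_rot': array([ 1.76461898e-01,  9.84306943e-01, -9.81491831e-04, -2.76647512e-04]), 'wrist_force': array([-0.32122366,  0.07244915, -0.53396682]), 'wrist_torque': array([ 0.04097448, -0.00430818,  0.0028778 ]), 'finger_force': 0.0, 'grip_width': 85.50772288858596}
```

View pics/top0.png

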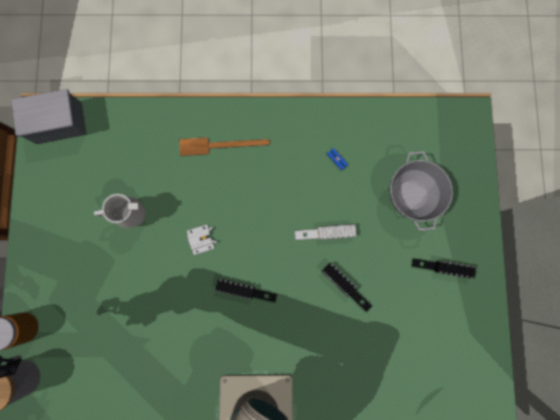

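View pics/side0.png

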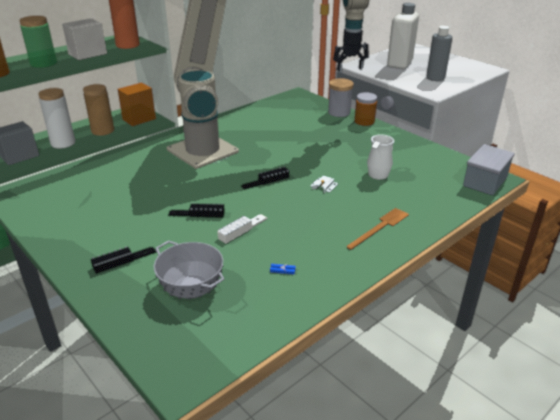

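The top view shows one white organiser at about (326,232), with its toe pointing left to (296,235). The lookalikes are black, at (247,290), (347,287) and (444,268). The bracket is at (201,239), with what looks like a brass pin. I'll check the choice in a close crop.

Run:
```python
from h import *
c=pickle.load(open('top0.png.pkl','rb')); im=c['img']
a=im[205:265,285:365]; b=im[215:265,180:230]
A=cv2.resize(a,None,fx=5,fy=5,interpolation=2); B=cv2.resize(b,None,fx=6,fy=6,interpolation=2)
cv2.imwrite('pics/crop1.png',np.hstack([A,B]))
hsv=cv2.cvtColor(im,cv2.COLOR_BGR2HSV)
m=((hsv[...,1]<60)&(hsv[...,2]>110)).astype(np.uint8)
for nm,(v0,v1,u0,u1) in dict(org=(205,265,285,365),br=(215,265,180,230)).items():
    k=np.zeros_like(m);k[v0:v1,u0:u1]=m[v0:v1,u0:u1]
    n,l,s,ce=cv2.connectedComponentsWithStats(k)
    for i in range(1,n):
        if s[i,4]<20: continue
        v,u=np.where(l==i); z=c['z_map'][v,u]
        T=np.array(c['T']);P=np.c_[(u-c['cx'])/c['fx']*z,(v-c['cy'])/c['fy']*z,z]@T[:3,:3].T+T[:3,3]
        r=cv2.minAreaRect(P[:,:2].astype(np.float32)); print(nm,s[i],r,np.percentile(P[:,2],[5,50,95]))
```

```text
org [293 224  65  17 859] ((497.07574462890625, -170.2471466064453), (84.93994140625, 257.89862060546875), 19.650985717773438) [-2.60798163 26.97211742 34.00810032]
br [186 223  32  33 683] ((482.0109558105469, 73.81360626220703), (289.22955322265625, 99.87138366699219), 82.53706359863281) [-3.13670364  5.35951063 18.48105841]
```

View pics/crop1.png

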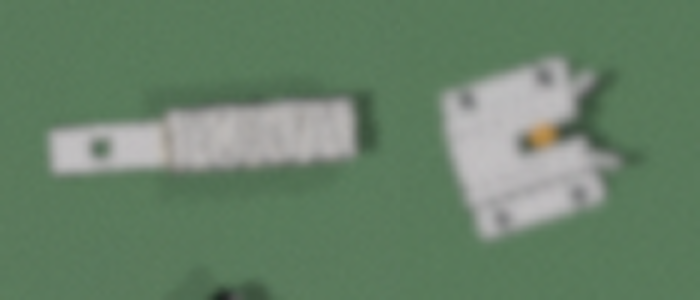

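The crop shows the white organiser lying flat. Its case centre is near (337,232) and its window near (305,235), with the toe pointing left. The bracket's mouth and cheeks face right, towards the organiser, and the brass pin is at about (204,237). I'll convert these to positions and move over the organiser.

```bash
cat >> h.py <<'E'
from scipy.spatial.transform import Rotation as R
def tool(p,ax=None):
    """shift (cm, tool axes) and turn (deg about tool z) to put the TCP at p with tool y at world angle ax (deg)"""
    s=env.observe(); M=R.from_quat(s['ee_rot']).as_matrix()
    d=M.T@(np.array(p)-s['tcp_pos'])/10; y=np.degrees(np.arctan2(M[1,1],M[0,1]))
    t=None if ax is None else (y-ax+90)%180-90
    return np.round(d,2),t,y
E
python3 - <<'E'
from h import *
c=pickle.load(open('top0.png.pkl','rb'))
q=lambda u,v,k,o,z: ray(c,(u+.5)/k-.5+o[0],(v+.5)/k-.5+o[1],z)
o=(285,205)
ce=np.mean([q(x,y,5,o,32) for x,y in((168,110),(352,98),(356,157),(170,169))],0); w=q(101,148,5,o,8); tip=q(50,152,5,o,5)
print('org',ce,w,tip,np.degrees(np.arctan2(*(w-ce)[1::-1])))
o=(180,215)
for n,p,z in(('pin',(143,135),27),('fl mouth top',(160,58),16),('fl back top',(45,92),16),('fl back bot',(85,240),6),('fl mouth bot',(205,203),6)):print(n,q(*p,6,o,z))
print(tool([ce[0],ce[1],170],4.6))
E
```

```text
org [ 513.57899044 -239.14831212   32.        ] [ 507.22838267 -145.30021513    8.        ] [ 505.19665879 -114.60821155    5.        ] 93.8712469133359
pin [498.88440529 156.48485402  27.        ]
fl mouth top [538.09030346 150.73347935  16.        ]
fl back top [521.35058879 207.67158702  16.        ]
fl back bot [448.12229597 188.00273003   6.        ]
fl mouth bot [466.16060877 128.55429018   6.        ]
(array([-56.47, -67.  ,   3.11]), np.float64(65.07251531839324), np.float64(69.67251531839322))
```

Request:
apply_moves(steps=[[[-4.5,-4.1,-0.3],8],[[-9,-8.2,-0.7],16],[[-13.5,-12.4,-1.1],24],[[-18,-16.5,-1.5],32],[[-22.5,-20.7,-1.9],40],[[-27,-24.8,-2.3],48],[[-31.5,-29,-2.7],56],[[-36,-33.1,-3],64]], claw=0)

```text
time_s: 1.1
tcp_pos: [440.1, 148.7, 230.9]
ee_rot: [0.673, 0.74, 0.0, 0.0]
wrist_force: [1.5, 1.0, -0.1]
grip_width: 85.6
finger_force: 0.0
```

Run:
```python
from h import *
c=snap('wrist','w1.png'); s=env.observe(); print(s['time_s'],s['tcp_pos'],s['ee_rot'],s['qpos'],s['wrist_force'],proj(c,[498,156,20]),proj(c,[513,-239,32]),np.round(c['T'],3).tolist())
```

```text
1.15 [443.94577924 142.74396065 231.28935389] [ 0.67672906  0.73622461 -0.0007436   0.00324698] [ 0.1765591  -0.02504629 -0.30728584  1.28580503 -0.00606725  1.66318235] [ 3.22412572 -3.84008039  0.91665793] (np.float64(330.8711267470185), np.float64(172.24523015238302)) (np.float64(303.73154496891385), np.float64(464.4656779601344)) [[0.996, 0.091, 0.026, 432.769], [0.094, -0.96, -0.264, 215.557], [0.001, 0.265, -0.964, 403.091], [0.0, 0.0, 0.0, 1.0]]
```

View pics/w1.png

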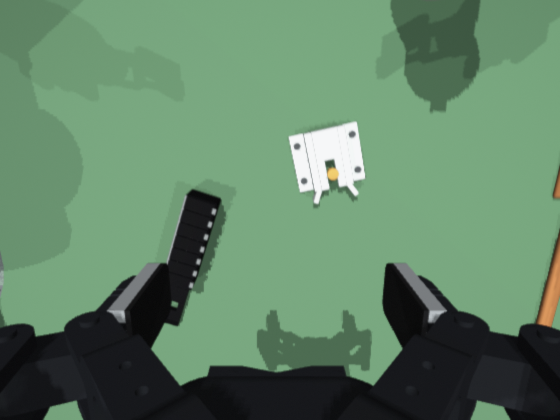

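The wrist view shows the bracket at about (328,158), with its pin at (333,174) and the cheeks opening down the image. I'll measure it now that the arm is still.

Run:
```python
from h import *
for i in range(2):
  c=snap('wrist',f'w2_{i}.png'); s=env.observe(); print(s['tcp_pos'])
im=c['img']; hsv=cv2.cvtColor(im,cv2.COLOR_BGR2HSV)
m=((hsv[...,1]<50)&(hsv[...,2]>130)).astype(np.uint8); m[:100]=0;m[215:]=0;m[:,:270]=0;m[:,390:]=0
m=cv2.morphologyEx(m,cv2.MORPH_OPEN,np.ones((15,15),np.uint8)) # drops the cheeks
P=np.array([ray(c,u,v,5)[:2] for v,u in np.argwhere(m)],np.float32)
r=cv2.minAreaRect(P); print(r,cv2.boxPoints(r).tolist())
pin=((hsv[...,1]>120)&(hsv[...,0]>10)&(hsv[...,0]<32)).astype(np.uint8);pin[:140]=0;pin[200:]=0;pin[:,:300]=0;pin[:,370:]=0
v,u=np.where(pin);print(u.mean(),v.mean(),len(u),ray(c,u.mean(),v.mean(),26))
v,u=np.where(m); z=c['z_map'][v,u];print(np.histogram((np.c_[(u-c['cx'])/c['fx']*z,(v-c['cy'])/c['fy']*z,z]@np.array(c['T'])[2,:3]+c['T'][2][3]),bins=range(-4,24,2)))
print(tool([513.6,-239.1,170],3.9))
```

```text
[442.14761974 146.08658048 231.03783458]
[440.62861006 148.23437136 230.72350691]
((494.0642395019531, 169.55300903320312), (76.8087158203125, 67.75006103515625), 17.417991638183594) [[447.28070068359375, 190.3787841796875], [467.56103515625, 125.73528289794922], [540.8477783203125, 148.72723388671875], [520.5674438476562, 213.3707275390625]]
329.77884615384613 169.25 104 [497.86821948 156.67557103  26.        ]
(array([   3,   49,  439,  588,   25,   11,    8,   11,  158, 1597,  300,
          0,    0]), array([-4, -2,  0,  2,  4,  6,  8, 10, 12, 14, 16, 18, 20, 22]))
(array([-39.25,   3.65,   6.07]), np.float64(1.4633616816441304), np.float64(5.3633616816441245))
```

Request:
apply_moves(steps=[[[-6,0.5,0.7],1.5],[[-12,1,1.5],1.5],[[-18,1.6,2.3],1.5],[[-24,2.2,3.2],1.5],[[-30,2.8,4.2],1.5],[[-35.5,3.3,5.2],1.5],[[-39.2,3.65,6],1.5],[[-39.2,3.65,6],1.5]])

```text
time_s: 2.25
tcp_pos: [514.9, -236.2, 169.4]
ee_rot: [0.681, 0.732, -0.0, -0.001]
wrist_force: [-0.3, 0.8, 0.3]
grip_width: 85.3
finger_force: 0.0
```

Run:
```python
from h import *
snap('wrist');snap('wrist')
c=snap('wrist','w3.png'); s=env.observe(); print(s['time_s'],s['tcp_pos'],s['wrist_force'])
im=c['img']; hsv=cv2.cvtColor(im,cv2.COLOR_BGR2HSV)
m=((hsv[...,1]<50)&(hsv[...,2]>130)).astype(np.uint8)
n,l,st,ce=cv2.connectedComponentsWithStats(m)
for i in range(1,n):
  if st[i,4]>300: print(st[i])
```

```text
2.4 [ 514.5846748  -233.9240225   170.60385321] [ 0.56205852  0.53986998 -0.16602186]
[ 256   49   42  203 7254]
```

View pics/w3.png

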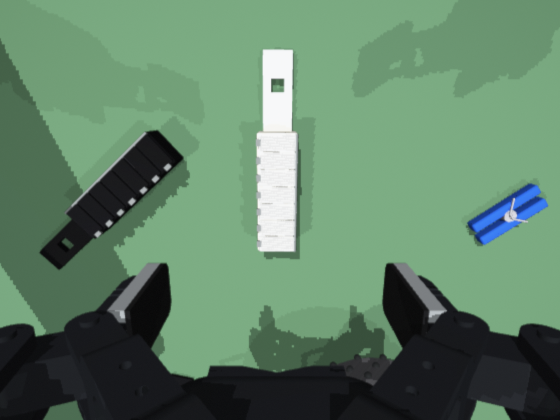

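The wrist view shows the white organiser's toe spanning columns 263–293 from row 49. The window is at (277,85) and the case runs from row 132 to 251.

Run:
```python
from h import *
c=pickle.load(open('w3.png.pkl','rb'))
hsv=cv2.cvtColor(c['img'],cv2.COLOR_BGR2HSV); m=((hsv[...,1]<50)&(hsv[...,2]>130))
def line(v0,v1,z):
    P=[]
    for v in range(v0,v1):
        u=np.where(m[v,240:310])[0]+240; P.append((ray(c,u.min()-.5,v,z)+ray(c,u.max()+.5,v,z))/2)
    P=np.array(P); w=np.ptp([ray(c,u.min()-.5,v,z)[0],ray(c,u.max()+.5,v,z)[0]])
    a=np.polyfit(P[:,1],P[:,0],1); return np.degrees(np.arctan2(1,a[0])),P[0],P[-1],w
print('toe',line(62,74,8),line(62,128,8)); print('case',line(140,245,32))
w=ray(c,277,85,8); print('win',w,'tip',ray(c,278,49,4),'case front',ray(c,277,132,32),'back',ray(c,277,251,32))
ang=94; d=np.array([np.cos(np.radians(ang)),np.sin(np.radians(ang)),0]); ce=w-95*d; print('centre',ce,tool([ce[0],ce[1],5],ang-90))
```

```text
toe (np.float64(94.28438196215299), array([ 506.09812825, -126.87179575,    8.        ]), array([ 506.77336689, -135.88504169,    8.        ]), np.float64(27.23980062346351)) (np.float64(94.08215190118817), array([ 506.09812825, -126.87179575,    8.        ]), array([ 510.24364474, -182.20627253,    8.        ]), np.float64(26.47465149510589))
case (np.float64(93.97461337158744), array([ 510.52931637, -192.04061497,   32.        ]), array([ 517.13793238, -286.93512108,   32.        ]), np.float64(36.095628437310154))
win [ 507.52234318 -145.87595566    8.        ] tip [ 506.14594312 -115.71827468    4.        ] case front [ 510.45562396 -185.30354492   32.        ] back [ 518.58474606 -293.81181983   32.        ]
centre [ 514.14920818 -240.64454043    8.        ] (array([-0.69, -0.08, 16.56]), np.float64(0.2927479982935637), np.float64(4.29274799829357))
```

Request:
apply_moves(steps=[[[-0.3,-0.05,5.5],0.2],[[-0.5,-0.05,10],0.2],[[-0.5,-0.05,13.5],0.2],[[-0.5,-0.05,15.5],0.2],[[-0.5,-0.05,16.5],0.2],[[-0.5,-0.05,16.5],0.2]])

```text
time_s: 3.15
tcp_pos: [514.5, -239.7, 5.9]
ee_rot: [0.682, 0.732, -0.0, -0.0]
wrist_force: [-0.2, -0.1, -0.6]
grip_width: 85.5
finger_force: 0.0
```

Request:
apply_moves(steps=[[[0,0,0],0],[[0,0,0],0],[[0,0,0],0],[[0,0,0],0],[[0,0,0],0],[[0,0,0],0]], claw=1, newtons=40)

```text
time_s: 3.9
tcp_pos: [514.6, -240.9, 5.9]
ee_rot: [0.682, 0.731, -0.0, -0.0]
wrist_force: [0.5, 1.0, 0.0]
grip_width: -0.0
finger_force: 0.0
```

Run:
```python
from h import *
print(env.observe(),tool([514.1,-240.6,5],4.1))
```

```text
{'time_s': 3.9, 'qpos': array([-5.51601539e-01,  3.51171641e-01, -3.75322621e-01,  8.44413935e-01,
       -1.91564585e-05,  9.49970956e-01]), 'qd': array([ 7.93230730e-04,  8.76897032e-04, -2.06590336e-03,  4.65546912e-05,
        8.89311981e-04,  1.34909833e-03]), 'joint_efforts': array([-3.95275143e-03, -4.24736989e+01,  2.35567242e+01,  7.09647666e-04,
       -2.53029330e-04,  1.20921197e-05]), 'tcp_pos': array([ 514.5829326 , -240.90363183,    5.87309526]), 'ee_rot': array([ 6.82213836e-01,  7.31152705e-01, -2.04567259e-05, -5.29338403e-05]), 'wrist_force': array([0.51862171, 0.98151307, 0.01256685]), 'wrist_torque': array([-0.01510952, -0.01441376, -0.05716823]), 'finger_force': 0.0, 'grip_width': -0.00965159702572778} (array([ 0.03, -0.05,  0.09]), np.float64(-0.13376634785936403), np.float64(3.9662336521406285))
```

The fingers closed on nothing, so I'll look.

Run:
```python
from h import *
a=snap('wrist','w4.png')['img']; b=snap('top','t4.png')
u,v=map(int,proj(b,[514,-240,16])); print(u,v)
s=cv2.resize(b['img'][v-40:v+40,u-55:u+52],(400,300),interpolation=2)
cv2.imwrite('pics/w4m.png',np.hstack([cv2.resize(a,(400,300)),s]))
```

```text
336 231
```

View pics/w4m.png

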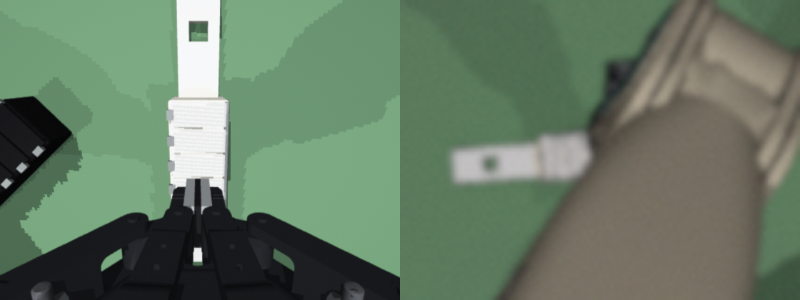

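The wrist view shows the fingers shut above the case top, at about (200,185) in the left half. The case hasn't moved. I'll check the true fingertip height from depth.

Run:
```python
from h import *
c=pickle.load(open('w4.png.pkl','rb')); T=np.array(c['T'])
print(np.round(T,3).tolist())
for v in range(225,300,8):
    r=[]
    for u in(250,268,276,288,300):
        z=c['z_map'][v,u]; p=T[:3,:3]@(z*np.array([(u-c['cx'])/c['fx'],(v-c['cy'])/c['fy'],1]))+T[:3,3]; r.append(np.round(p).tolist())
    print(v,r)
print(proj(c,env.observe()['tcp_pos']))
c=pickle.load(open('w3.png.pkl','rb'))
print(c['T'][2][3]-170.6)
```

```text
[[0.998, 0.067, 0.019, 509.015], [0.069, -0.962, -0.265, -173.915], [0.0, 0.265, -0.964, 178.091], [0.0, 0.0, 0.0, 1.0]]
225 [[501.0, -223.0, 31.0], [509.0, -222.0, 32.0], [512.0, -222.0, 31.0], [517.0, -221.0, 32.0], [523.0, -221.0, 31.0]]
233 [[501.0, -226.0, 31.0], [509.0, -226.0, 31.0], [513.0, -226.0, 31.0], [518.0, -225.0, 31.0], [523.0, -225.0, 32.0]]
241 [[501.0, -230.0, 31.0], [509.0, -230.0, 31.0], [513.0, -229.0, 31.0], [518.0, -229.0, 31.0], [523.0, -228.0, 32.0]]
249 [[502.0, -234.0, 31.0], [509.0, -234.0, 30.0], [513.0, -234.0, 30.0], [518.0, -233.0, 31.0], [524.0, -233.0, 30.0]]
257 [[502.0, -238.0, 32.0], [510.0, -230.0, 48.0], [513.0, -230.0, 48.0], [518.0, -230.0, 47.0], [524.0, -237.0, 30.0]]
265 [[503.0, -235.0, 46.0], [510.0, -230.0, 55.0], [513.0, -230.0, 55.0], [517.0, -229.0, 55.0], [523.0, -233.0, 46.0]]
273 [[503.0, -234.0, 54.0], [510.0, -229.0, 63.0], [513.0, -230.0, 62.0], [517.0, -230.0, 61.0], [522.0, -233.0, 54.0]]
281 [[504.0, -234.0, 61.0], [510.0, -230.0, 69.0], [513.0, -230.0, 68.0], [517.0, -229.0, 68.0], [522.0, -233.0, 61.0]]
289 [[505.0, -228.0, 78.0], [510.0, -230.0, 73.0], [513.0, -230.0, 73.0], [517.0, -230.0, 72.0], [520.0, -227.0, 79.0]]
297 [[505.0, -228.0, 83.0], [510.0, -229.0, 80.0], [513.0, -234.0, 72.0], [516.0, -229.0, 80.0], [520.0, -228.0, 82.0]]
(np.float64(278.0654148262695), np.float64(244.85108947899852))
172.0107552508903
```

Run:
```python
from h import *
for f in('w3.png','w4.png'):
    c=pickle.load(open(f+'.pkl','rb')); T=np.array(c['T']); v,u=np.mgrid[0:420,0:560]; z=c['z_map']
    C=np.stack([(u-c['cx'])/c['fx']*z,(v-c['cy'])/c['fy']*z,z],-1)
    g=c['img'].max(-1); m=(z>0)&(z<175)
    print(f,m.sum()); P=C[m]@T[:3,:3].T+T[:3,3]
    tcp=np.array([514.6,-233.9,170.6]) if f=='w3.png' else env.observe()['tcp_pos']
    d=P-tcp; print('lowest parts above TCP',np.percentile(d[:,2],[0,.5,1,2,5,20])); k=d[:,2]<np.percentile(d[:,2],2); print(d[k].min(0),d[k].max(0))
    print(z[265:300:8,160] if f=='w3.png' else z[250:300:8,270])
```

```text
w3.png 47772
lowest parts above TCP [41.32991825 45.76116149 47.93916482 51.27148278 59.30427614 90.2089286 ]
[-55.90396973 -14.33236475  41.32991825] [53.12709079 14.68225961 51.270229  ]
[132.59155 132.47498 130.81596 131.92012 129.28072]
w4.png 145113
lowest parts above TCP [-9.77370401 -8.25654544 -8.06746318 -7.84963414 -7.52433574 -6.79114927]
[-139.31304239   54.95876614   -9.77370401] [130.64493747 123.35293159  -7.84964594]
[147.76407  138.94043  132.60788  126.47168  120.52713  116.97371
 108.701775]
```

Run:
```python
from h import *
b=snap('side','s4.png'); u,v=map(int,proj(b,[514,-240,30])); print(u,v)
for z in(0,6,32,45,60): print(z,[round((a-o)*6) for a,o in zip(proj(b,[514.6,-240.9,z]),(u-65,v-50))])
cv2.imwrite('pics/s4c.png',cv2.resize(b['img'][v-50:v+50,u-65:u+65],None,fx=6,fy=6,interpolation=2))
```

```text
234 225
0 [396, 350]
6 [396, 341]
32 [394, 299]
45 [393, 278]
60 [391, 254]
```

View pics/s4c.png

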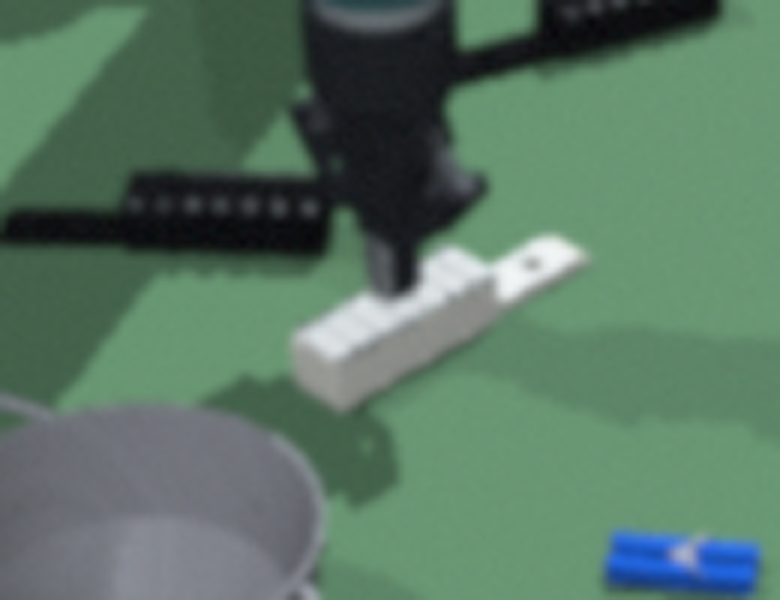

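The side view shows the shut fingertips at about (400,293), just above the case top. That puts the real finger ends at z≈35, about 30 mm above the reported TCP. I'll open, go about 30 mm lower while watching the force, and close again.

Request:
apply_moves(steps=[[[0,0,0],0],[[0,0,0],0],[[0,0,0],0],[[0,0,0],0],[[0,0,0.7],0],[[0,0,1.4],0],[[0,0,2.0],0],[[0,0,2.0],0]], claw=0)

```text
time_s: 5.05
tcp_pos: [513.8, -240.4, -15.0]
ee_rot: [0.682, 0.731, -0.0, -0.001]
wrist_force: [0.2, 0.2, -0.3]
grip_width: 85.4
finger_force: 0.0
```

Request:
apply_moves(steps=[[[0,0,0.4],0],[[0,0,0.8],0],[[0,0,0.8],0]])

```text
time_s: 5.42
tcp_pos: [514.3, -240.7, -22.4]
ee_rot: [0.682, 0.731, -0.0, -0.0]
wrist_force: [-0.6, 0.2, -0.7]
grip_width: 85.2
finger_force: 0.0
```

Request:
apply_moves(steps=[[[0,0,0],0],[[0,0,0],0],[[0,0,0],0],[[0,0,0],0],[[0,0,0],0],[[0,0,0],0]], claw=1, newtons=40)

```text
time_s: 6.18
tcp_pos: [515.1, -241.1, -21.8]
ee_rot: [0.682, 0.731, 0.0, 0.0]
wrist_force: [0.4, 0.1, 2.0]
grip_width: 34.9
finger_force: 41.5
```

Request:
apply_moves(steps=[[[0,0,-1],0],[[0.5,0,-2],0],[[4,1,-2],-2],[[8.5,2,-2],-5],[[13,3,-2],-8],[[17.5,4.2,-2],-11],[[21,5,-2],-13],[[21.9,5.2,-2],-13]])

```text
time_s: 7.18
tcp_pos: [551.0, -16.6, -1.7]
ee_rot: [0.594, 0.805, -0.0, -0.0]
wrist_force: [0.3, -0.3, -1.9]
grip_width: 35.0
finger_force: 41.1
```

Request:
apply_moves(steps=[[[0,0,0],0],[[0,0,0],0],[[0,0,0],0]])

```text
time_s: 7.55
tcp_pos: [551.3, -19.9, -2.0]
ee_rot: [0.596, 0.803, -0.0, 0.0]
wrist_force: [0.2, -0.2, -2.5]
grip_width: 35.2
finger_force: 41.1
```

Run:
```python
from h import *
c=snap('wrist','w5.png'); s=env.observe(); print(s['time_s'],s['tcp_pos'],s['wrist_force'],s['wrist_torque'],s['grip_width'],tool([0,0,0])[2])
print(proj(c,[503.4,138.5,0]))
```

```text
7.6 [551.25087056 -19.78876069  -2.08250283] [ 0.05996234 -0.12924756 -2.30358371] [-0.01619696 -0.02601517  0.02265244] 35.147674190893156 16.87839664571827
(np.float64(278.9218138198244), np.float64(-153.37586159243546))
```

View pics/w5.png

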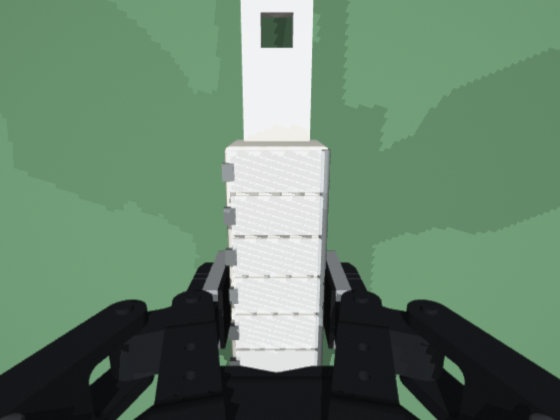

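The wrist view shows the organiser held straight, with its window at (277,30). The bracket is out of frame above. I'll lower to just over the board and check alignment with the top camera.

Request:
apply_moves(steps=[[[0,0,1],0],[[0,0,1.6],0],[[0,0,1.95],0],[[0,0,1.95],0],[[0,0,1.95],0]])

```text
time_s: 8.22
tcp_pos: [551.2, -18.8, -21.7]
ee_rot: [0.595, 0.804, -0.0, -0.0]
wrist_force: [-1.5, -0.1, -1.8]
grip_width: 35.7
finger_force: 41.2
```

Run:
```python
from h import *
c=snap('top','t6.png'); s=env.observe(); print(s['time_s'],s['tcp_pos'],s['wrist_force'])
u,v=225,235
cv2.imwrite('pics/t6c.png',cv2.resize(c['img'][v-40:v+35,u-50:u+50],None,fx=8,fy=8,interpolation=2))
```

```text
8.275 [551.2376461  -18.79635035 -21.71338459] [ 0.23684232 -0.06515095 -2.60212323]
```

View pics/t6c.png

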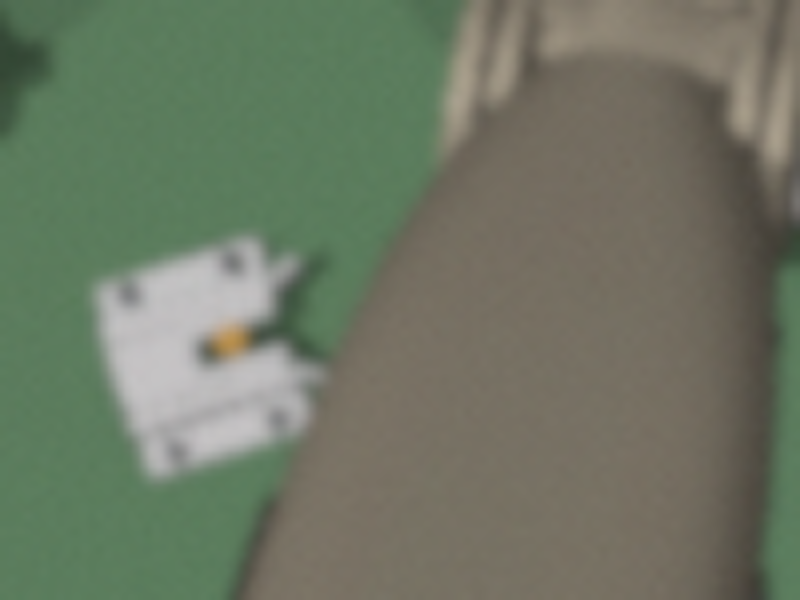

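The arm hides the toe here. The bracket is at crop (205,355), tilted about 17°. I'll fix its axis from its four screw heads in the earlier wrist view, and check where the toe is now from the current wrist view.

Run:
```python
from h import *
from scipy.ndimage import center_of_mass,label
for f in ('w2_0.png','w2_1.png'):
    c=pickle.load(open(f+'.pkl','rb'));g=cv2.cvtColor(c['img'],cv2.COLOR_BGR2HSV)
    m=((g[...,1]<50)&(g[...,2]>130)).astype(np.uint8);m[:100]=0;m[215:]=0;m[:,:270]=0;m[:,390:]=0
    h=cv2.convexHull(np.argwhere(m)[:,::-1].astype(np.int32)); k=np.zeros_like(m); cv2.fillConvexPoly(k,h,1); k=cv2.erode(k,np.ones((3,3),np.uint8))
    d=(k>0)&(g[...,2]<130)&((g[...,1]<90))
    n,l,s,ce=cv2.connectedComponentsWithStats(d.astype(np.uint8))
    for i in range(1,n):
        if 5<s[i,4]<80: print(f,s[i],np.round(ce[i],1),np.round(ray(c,*ce[i],4),1))
c=pickle.load(open('w5.png.pkl','rb'));T=np.array(c['T'])
m=c['img'].min(-1)>190; r=[]
for v in range(55,125):
    u=np.where(m[v,200:350])[0]+200; r.append((ray(c,u.min()-.5,v,28)+ray(c,u.max()+.5,v,28))/2)
r=np.array(r);a=np.polyfit(r[:,1],r[:,0],1);print('toe axis',np.degrees(np.arctan2(1,a[0])),r[0],r[-1], 'x at y=-19.8',np.polyval(a,-19.8),'win',ray(c,277,30,28))
```

```text
w2_0.png [345 122   6   6  29] [347.6 124.7] [517.2 199.1   4. ]
w2_0.png [290 136   5   5  22] [292.1 137.9] [458.2 179.9   4. ]
w2_0.png [321 151  10  10  71] [325.7 155. ] [497.4 164.3   4. ]
w2_0.png [351 158   6   5  24] [353.7 160.1] [529.3 161.3   4. ]
w2_0.png [298 170   5   6  23] [300.  172.6] [470.7 142.2   4. ]
w2_0.png [351 172   3   2   6] [352.  172.5] [529.4 147.2   4. ]
w2_0.png [317 182   9   9  46] [321. 185.] [496.2 130.    4. ]
w2_1.png [347 127   6   6  27] [349.3 129.2] [517.1 199.1   4. ]
w2_1.png [292 140   5   5  22] [294.1 141.9] [458.3 180.1   4. ]
w2_1.png [323 155  10  10  68] [327.4 159.1] [497.4 164.5   4. ]
w2_1.png [353 162   5   6  23] [355.2 164.6] [529.3 161.2   4. ]
w2_1.png [299 174   5   6  21] [301.3 176.6] [470.5 142.1   4. ]
w2_1.png [318 186   9   9  43] [322.3 189. ] [496. 130.   4.]
toe axis 106.78489782484259 [525.29646583  63.02540679  28.        ] [532.50776298  39.25244903  28.        ] x at y=-19.8 550.2509326907197 win [523.02395655  71.14153691  28.        ]
```

The bracket axis is 107.85° with its mouth at (503.6,140.1). The organiser needs about +4 mm along tool y and a −1° turn, with its tip about 40 mm before the mouth. Correcting, then advancing.

Request:
apply_moves(steps=[[[0,0.2,0],-0.5],[[0,0.4,0],-1],[[0,0.4,0],-1],[[0,0.4,0],-1]])

```text
time_s: 8.78
tcp_pos: [555.2, -17.6, -21.7]
ee_rot: [0.588, 0.809, -0.0, -0.0]
wrist_force: [0.2, 0.7, -2.0]
grip_width: 35.3
finger_force: 41.1
```

Request:
apply_moves(steps=[[[0.6,0,0],0],[[1.2,0,0],0],[[1.8,0,0],0],[[2.4,0,0],0],[[2.4,0,0],0]])

```text
time_s: 9.4
tcp_pos: [547.4, 5.7, -21.6]
ee_rot: [0.588, 0.809, -0.0, -0.0]
wrist_force: [0.9, 0.2, -1.4]
grip_width: 35.3
finger_force: 41.1
```

Run:
```python
from h import *
c=snap('side','s7.png'); s=env.observe(); p=s['tcp_pos']+[-.75,0,0]
a=np.radians(107.85);d=np.array([np.cos(a),np.sin(a)]);n=np.array([np.sin(a),-np.cos(a)]);r=p[:2]-[503.6,140.1]
print(s['time_s'],p,s['wrist_force'],tool([0,0,0])[2]+90,'tip past mouth',r@d+125,'lat',r@n)
u,v=map(int,proj(c,[515,110,10])); print(u,v)
cv2.imwrite('pics/s7c.png',cv2.resize(c['img'][v-45:v+45,u-60:u+60],None,fx=6,fy=6,interpolation=2))
```

```text
9.45 [546.9151996    5.44183278 -21.58044028] [ 0.30021507 -0.17567361 -1.61865252] 108.00296424450076 tip past mouth -16.45326572984817 lat -0.04613606606304188
316 190
```

View pics/s7c.png

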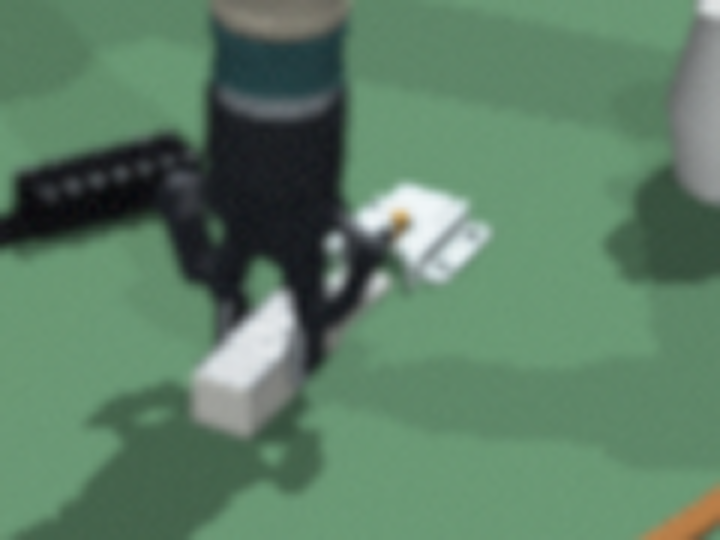

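The side view shows the toe heading straight for the mouth, with the pin at about (400,218). Numbers agree: lateral offset 0, tip 16 mm before the mouth. Advancing gently.

Request:
apply_moves(steps=[[[0.4,0,0],0],[[0.8,0,0],0],[[1.2,0,0],0],[[1.5,0,0],0],[[1.8,0,0],0],[[1.8,0,0],0]])

```text
time_s: 10.2
tcp_pos: [542.1, 22.5, -21.6]
ee_rot: [0.588, 0.809, -0.0, -0.0]
wrist_force: [0.1, 0.1, -2.2]
grip_width: 35.5
finger_force: 41.1
```

Request:
apply_moves(steps=[[[0.2,0,0],0],[[0.4,0,0],0],[[0.6,0,0],0],[[0.6,0,0],0]])

```text
time_s: 10.7
tcp_pos: [540.3, 28.1, -21.6]
ee_rot: [0.588, 0.809, -0.0, -0.0]
wrist_force: [0.3, 0.4, -2.7]
grip_width: 35.3
finger_force: 41.1
```

Request:
apply_moves(steps=[[[0.2,0,0],0],[[0.4,0,0],0],[[0.6,0,0],0],[[0.6,0,0],0]])

```text
time_s: 11.2
tcp_pos: [538.4, 33.9, -21.6]
ee_rot: [0.588, 0.809, -0.0, -0.0]
wrist_force: [-0.2, -0.6, -1.3]
grip_width: 35.2
finger_force: 41.1
```

Request:
apply_moves(steps=[[[0.2,0,0],0],[[0.4,0,0],0],[[0.6,0,0],0],[[0.6,0,0],0]])

```text
time_s: 11.7
tcp_pos: [536.9, 39.3, -21.5]
ee_rot: [0.588, 0.809, -0.0, 0.0]
wrist_force: [0.3, -1.8, -2.2]
grip_width: 35.4
finger_force: 41.1
```

Request:
apply_moves(steps=[[[0.2,0,0],0],[[0.4,0,0],0],[[0.6,0,0],0],[[0.6,0,0],0]])

```text
time_s: 12.2
tcp_pos: [534.6, 45.8, -21.7]
ee_rot: [0.588, 0.809, 0.0, -0.001]
wrist_force: [1.0, -0.5, -2.4]
grip_width: 35.2
finger_force: 41.0
```

Request:
apply_moves(steps=[[[0.2,0,0],0],[[0.4,0,0],0],[[0.4,0,0],0]])

```text
time_s: 12.58
tcp_pos: [533.2, 49.6, -21.7]
ee_rot: [0.588, 0.809, 0.0, -0.001]
wrist_force: [0.5, 0.9, -2.4]
grip_width: 35.3
finger_force: 41.1
```

Request:
apply_moves(steps=[[[0.2,0,0],0],[[0.4,0,0],0],[[0.4,0,0],0]])

```text
time_s: 12.95
tcp_pos: [532.1, 53.2, -21.7]
ee_rot: [0.588, 0.809, 0.0, -0.0]
wrist_force: [0.2, 0.3, -2.8]
grip_width: 35.2
finger_force: 41.1
```

Request:
apply_moves(steps=[[[0.1,0,0],0],[[0.1,0,0],0]])

```text
time_s: 13.2
tcp_pos: [532.0, 53.8, -21.6]
ee_rot: [0.588, 0.809, 0.0, -0.0]
wrist_force: [1.2, -1.3, -2.5]
grip_width: 35.4
finger_force: 41.1
```

Request:
apply_moves(steps=[[[0.1,0,0],0],[[0.1,0,0],0]])

```text
time_s: 13.45
tcp_pos: [531.7, 54.8, -21.6]
ee_rot: [0.588, 0.809, 0.0, -0.0]
wrist_force: [-0.1, -0.7, -2.8]
grip_width: 35.0
finger_force: 41.1
```

Request:
apply_moves(steps=[[[0.1,0,0],0],[[0.1,0,0],0]])

```text
time_s: 13.7
tcp_pos: [531.4, 55.8, -21.6]
ee_rot: [0.588, 0.809, 0.0, -0.0]
wrist_force: [0.7, -1.7, -2.8]
grip_width: 35.8
finger_force: 41.1
```

Tip is at about 36 mm. Continuing in 1 mm steps.

Request:
apply_moves(steps=[[[0.1,0,0],0],[[0.1,0,0],0]])

```text
time_s: 13.95
tcp_pos: [531.0, 56.8, -21.6]
ee_rot: [0.588, 0.809, 0.0, -0.0]
wrist_force: [-0.1, -1.2, -3.4]
grip_width: 35.0
finger_force: 41.1
```

Request:
apply_moves(steps=[[[0.1,0,0],0],[[0.1,0,0],0]])

```text
time_s: 14.2
tcp_pos: [530.7, 57.7, -21.6]
ee_rot: [0.588, 0.809, 0.0, -0.0]
wrist_force: [-0.4, -1.1, -3.0]
grip_width: 35.2
finger_force: 41.1
```

Request:
apply_moves(steps=[[[0.1,0,0],0],[[0.1,0,0],0]])

```text
time_s: 14.45
tcp_pos: [530.4, 58.6, -21.6]
ee_rot: [0.588, 0.809, 0.0, -0.0]
wrist_force: [0.6, -0.4, -2.8]
grip_width: 35.5
finger_force: 41.1
```

Request:
apply_moves(steps=[[[0.1,0,0],0],[[0.1,0,0],0]])

```text
time_s: 14.7
tcp_pos: [530.1, 59.6, -21.6]
ee_rot: [0.588, 0.809, 0.0, -0.0]
wrist_force: [-0.1, -1.2, -2.7]
grip_width: 35.3
finger_force: 41.1
```

Request:
apply_moves(steps=[[[0.1,0,0],0],[[0.1,0,0],0]])

```text
time_s: 14.95
tcp_pos: [529.7, 60.7, -21.6]
ee_rot: [0.588, 0.809, 0.0, -0.0]
wrist_force: [-0.8, -0.1, -3.2]
grip_width: 35.3
finger_force: 41.1
```

Request:
apply_moves(steps=[[[0.1,0,0],0],[[0.1,0,0],0]])

```text
time_s: 15.2
tcp_pos: [529.4, 61.7, -21.6]
ee_rot: [0.588, 0.809, 0.0, -0.0]
wrist_force: [-0.4, 0.3, -2.4]
grip_width: 34.8
finger_force: 41.1
```

Request:
apply_moves(steps=[[[0.1,0,0],0],[[0.1,0,0],0]])

```text
time_s: 15.45
tcp_pos: [528.9, 62.7, -21.7]
ee_rot: [0.588, 0.809, 0.0, -0.0]
wrist_force: [-0.3, 0.9, -3.0]
grip_width: 35.5
finger_force: 41.1
```

Request:
apply_moves(steps=[[[0.1,0,0],0],[[0.1,0,0],0]])

```text
time_s: 15.7
tcp_pos: [528.8, 63.4, -21.6]
ee_rot: [0.588, 0.809, 0.0, -0.0]
wrist_force: [0.3, 1.2, -1.7]
grip_width: 35.4
finger_force: 41.1
```

Request:
apply_moves(steps=[[[0.1,0,0],0],[[0.1,0,0],0]])

```text
time_s: 15.95
tcp_pos: [528.8, 64.1, -21.5]
ee_rot: [0.588, 0.809, -0.0, 0.0]
wrist_force: [-0.1, 0.1, -2.6]
grip_width: 35.1
finger_force: 41.1
```

Request:
apply_moves(steps=[[[0.1,0,0],0],[[0.1,0,0],0]])

```text
time_s: 16.2
tcp_pos: [528.4, 65.1, -21.6]
ee_rot: [0.588, 0.809, 0.0, 0.0]
wrist_force: [-0.5, -0.2, -3.0]
grip_width: 34.9
finger_force: 41.1
```

Request:
apply_moves(steps=[[[0.1,0,0],0],[[0.1,0,0],0]])

```text
time_s: 16.45
tcp_pos: [528.3, 65.6, -21.4]
ee_rot: [0.588, 0.809, -0.0, 0.001]
wrist_force: [1.3, -2.0, -2.2]
grip_width: 35.4
finger_force: 41.2
```

Request:
apply_moves(steps=[[[0.05,0,0],0],[[0.05,0,0],0]])

```text
time_s: 16.7
tcp_pos: [528.3, 65.6, -21.4]
ee_rot: [0.588, 0.809, -0.001, 0.001]
wrist_force: [1.6, -4.3, -1.9]
grip_width: 35.1
finger_force: 41.2
```

Request:
apply_moves(steps=[[[0.05,0,0],0],[[0.05,0,0],0]])

```text
time_s: 16.95
tcp_pos: [528.3, 65.6, -21.3]
ee_rot: [0.588, 0.809, -0.001, 0.001]
wrist_force: [0.3, -6.1, -1.0]
grip_width: 35.1
finger_force: 41.3
```

Request:
apply_moves(steps=[[[0.05,0,0],0],[[0.05,0,0],0]])

```text
time_s: 17.2
tcp_pos: [528.4, 65.6, -21.2]
ee_rot: [0.588, 0.809, -0.001, 0.002]
wrist_force: [0.8, -7.9, 0.2]
grip_width: 35.2
finger_force: 41.3
```

It's against the stop, with the position blocked and about 2 N per 0.5 mm. Pressing to about 10–11 N and holding.

Request:
apply_moves(steps=[[[0.06,0,0],0],[[0.06,0,0],0],[[0.06,0,0],0]])

```text
time_s: 17.58
tcp_pos: [528.4, 65.6, -21.1]
ee_rot: [0.588, 0.809, -0.002, 0.002]
wrist_force: [0.6, -9.4, -0.1]
grip_width: 35.2
finger_force: 41.4
```

Request:
apply_moves(steps=[[[0.04,0,0],0],[[0.04,0,0],0],[[0.04,0,0],0],[[0.04,0,0],0],[[0.04,0,0],0],[[0.04,0,0],0],[[0.04,0,0],0],[[0.04,0,0],0]])

```text
time_s: 18.58
tcp_pos: [528.4, 65.6, -21.0]
ee_rot: [0.588, 0.809, -0.002, 0.003]
wrist_force: [1.5, -9.8, -0.2]
grip_width: 35.1
finger_force: 41.4
```

Run:
```python
from h import *
s=env.observe(); print(s['wrist_force'],s['wrist_torque'],[k for k in s])
for n in('top','side'):
    c=snap(n,f'{n}9.png'); h=cv2.cvtColor(c['img'],cv2.COLOR_BGR2HSV)
    c0=pickle.load(open(n+'0.png.pkl','rb'))
    for cc in(c0,c):
        h=cv2.cvtColor(cc['img'],cv2.COLOR_BGR2HSV); u,v=map(int,proj(cc,[498,156,26])); w=h[v-10:v+10,u-10:u+10]
        m=(w[...,1]>110)&(w[...,0]>8)&(w[...,0]<30); b,a=np.where(m); print(n,m.sum(),a.mean()+u-10,b.mean()+v-10)
        print('  1mm up =',np.array(proj(cc,[498,156,30]))-proj(cc,[498,156,26]))
```

```text
[ 1.52243919 -9.77019872 -0.1922897 ] [-2.03364992 -0.16887744  0.27874623] ['time_s', 'qpos', 'qd', 'joint_efforts', 'tcp_pos', 'ee_rot', 'wrist_force', 'wrist_torque', 'finger_force', 'grip_width']
top 7 203.28571428571428 237.42857142857142
  1mm up = [-0.23738555 -0.09061369]
top 0 nan nan
  1mm up = [-0.23738555 -0.09061369]
side 1 322.0 181.0
  1mm up = [ 0.05655313 -0.99157441]
side 0 nan nan
  1mm up = [ 0.05655313 -0.99157441]<stdin>:8: RuntimeWarning: Mean of empty slice.
  ret = ret.dtype.type(ret / rcount)
```

About 10 N is held, and the tip at ~47 mm agrees with the pin being 17.5 mm past the mouth (stop ≈ 47.5). One slightly firmer press, then ease off.

Request:
apply_moves(steps=[[[0.03,0,0],0],[[0.03,0,0],0],[[0.03,0,0],0],[[0.03,0,0],0],[[0.03,0,0],0],[[0.03,0,0],0]])

```text
time_s: 19.42
tcp_pos: [528.4, 65.6, -21.0]
ee_rot: [0.588, 0.809, -0.002, 0.003]
wrist_force: [0.6, -11.1, 0.0]
grip_width: 34.9
finger_force: 41.4
```

Request:
apply_moves(steps=[[[-0.1,0,0],0],[[-0.2,0,0],0],[[-0.2,0,0],0],[[-0.2,0,0],0]])

```text
time_s: 19.92
tcp_pos: [528.3, 65.7, -21.4]
ee_rot: [0.588, 0.809, -0.001, 0.001]
wrist_force: [1.5, -6.7, -0.5]
grip_width: 35.4
finger_force: 41.2
```

Request:
apply_moves(steps=[[[-0.1,0,0],0],[[-0.1,0,0.05],0],[[-0.1,0,0.05],0],[[-0.1,0,0.05],0]])

```text
time_s: 20.42
tcp_pos: [528.3, 65.7, -21.7]
ee_rot: [0.588, 0.809, -0.0, 0.0]
wrist_force: [0.3, -5.9, 2.5]
grip_width: 35.5
finger_force: 41.7
```

Request:
apply_moves(steps=[[[-0.08,0,0],0],[[-0.08,0,0],0],[[-0.08,0,0],0]])

```text
time_s: 20.8
tcp_pos: [528.3, 65.7, -21.8]
ee_rot: [0.588, 0.809, 0.0, -0.0]
wrist_force: [-1.5, -3.1, 4.9]
grip_width: 34.9
finger_force: 42.0
```

Request:
apply_moves(steps=[[[0,0,0],0],[[0,0,0],0],[[0,0,0],0],[[0,0,0],0],[[0,0,0],0]], claw=0)

```text
time_s: 21.42
tcp_pos: [528.3, 65.2, -22.1]
ee_rot: [0.588, 0.809, 0.0, -0.0]
wrist_force: [-0.2, -0.3, 0.1]
grip_width: 85.3
finger_force: 0.0
```

Released cleanly. Raising and backing away to look at the docked organiser.

Request:
apply_moves(steps=[[[0,0,-2],0],[[0,0,-5],0],[[0,0,-9],0],[[0,0,-14],0],[[0,0,-19],0],[[0,0,-21],0],[[0,0,-21],0],[[0,0,-21],0]])

```text
time_s: 22.42
tcp_pos: [527.3, 65.1, 186.5]
ee_rot: [0.588, 0.809, -0.001, -0.001]
wrist_force: [0.4, 0.5, 0.1]
grip_width: 85.5
finger_force: 0.0
```

Run:
```python
from h import *
c=snap('wrist','w10.png'); s=env.observe(); print(s['time_s'],s['tcp_pos'],s['wrist_force'])
h=cv2.cvtColor(c['img'],cv2.COLOR_BGR2HSV)
m=(h[...,1]>110)&(h[...,0]>8)&(h[...,0]<32)&(h[...,2]>80); n,l,st,ce=cv2.connectedComponentsWithStats(m.astype(np.uint8))
print('pin expected px z27/z31',proj(c,[497.9,156.7,27]),proj(c,[497.9,156.7,31]))
T=np.array(c['T'])
for i in range(1,n):
    if st[i,4]>30:
        v,u=np.where(l==i); z=c['z_map'][v,u]; P=np.c_[(u-c['cx'])/c['fx']*z,(v-c['cy'])/c['fy']*z,z]@T[:3,:3].T+T[:3,3]; print('brass',st[i],ce[i],np.median(P,0),np.percentile(P[:,2],[50,75,95]))
w=((h[...,1]<50)&(h[...,2]>130)).astype(np.uint8); n,l,st,ce=cv2.connectedComponentsWithStats(w)
for i in range(1,n):
    if st[i,4]>800:
        v,u=np.where(l==i); z=c['z_map'][v,u]; P=np.c_[(u-c['cx'])/c['fx']*z,(v-c['cy'])/c['fy']*z,z]@T[:3,:3].T+T[:3,3]
        k=(P[:,2]>26)&(P[:,2]<40); print('white',st[i],cv2.minAreaRect(P[k,:2].astype(np.float32)),np.polyfit(P[k,1],P[k,2],1)) if k.sum()>500 else print(st[i])
```

```text
22.475 [526.95569153  65.1136011  186.05351545] [ 0.21306615 -1.45041039 -0.08015915]
pin expected px z27/z31 (np.float64(277.88135675452384), np.float64(75.60281837624902)) (np.float64(277.89281092404497), np.float64(75.17496807702264))
brass [273  70  13  15 148] [278.5472973  76.7972973] [498.69435139 156.07857054  26.02139692] [26.02139692 26.57739579 27.29645941]
brass [ 477   90   83  236 4349] [528.20188549 208.53437572] [784.55780735 124.28051713   6.05821132] [6.05821132 7.22524197 8.28232842]
white [  237    20    84   219 11454] ((520.0264282226562, 88.19011688232422), (36.40284729003906, 154.99659729003906), 18.000383377075195) [-2.30331792e-03  3.11073707e+01]
```

The pin cap is at its seated height of about 26–27 mm. The case top is level at 31 mm, and the robot is clear. Handing in.

```bash
python3 -c "
from workcell import env
print(env.hand_in())"
```

```text
the job is handed in; nothing more can be done
None
```

The job is handed in: the organiser's toe is home against the stop after about a second at 10–11 N. The pin cap read at its seated height, the case is flat and released, and I did not touch the colander, jug, clip or spatula. The clock read about 22.5 s of the 43 s limit.

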